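Shift the catch tray and rock the bottle feeder's gate over

ROBOT

A 6-joint arm with a two-finger parallel gripper is mounted at the origin on the work surface. World frame = base frame: x ahead of the robot, y to its left, z up, the work surface at z = 0. Lengths are in m, angles in rad, forces in N, time in s.
With the tool pointing down it reaches from about 0.2 to 0.875 m from the base axis. Payload 3.4 kg.
Tool frame: the origin (TCP) lies midway between the tips of the shut fingers; the grasp point (between the pads) lies behind it (hold_point_z is the z of the grasp point in the tool frame, in m); z points along the fingers, y is the direction in which the jaws open and shut (so a half turn about z gives the same grasp; the last joint's range is limited). The gripper opens to 94 mm and grips with 3 to 60 N. Pads are 16 mm wide; open, the fingers measure 119 mm over their backs; the gripper's body (75 mm by 177 mm) begins 78 mm behind the grasp point.
Start: joints at [-1.274, 0.276, 1.505, -0, 1.361, -0.121], TCP at [0.233, -0.526, 0.205] pointing down, gripper open.
Joint ranges: [-2.89, 2.89], [-0.75, 2.08], [0.22, 2.7], [-1.18, 4.32], [0.11, 2.71], [-2.7, 2.7]. Speed limits (rad/s): [2.57, 2.57, 3.14, 3.14, 3.14, 3.14].

INTERFACE

Orientations are given as a unit quaternion [x, y, z, w].
In Python, from cell import get_state, grab_frame, close_job, hold_point_z gives the robot as it stands.
- The arm moves only by the tool drive_tool, never from a script. Its argument "motion" is a list of rows, each a list of 5 numbers: the gripper's target within -1 to 1 (fully open at 1, half-way at 0, shut at -1), then the shift along the tool's x, y, z in units of 40 mm (1.0 is 40 mm), then the turn about the tool's z in units of 5 degrees (1.0 is 5 degrees). A call has 1 to 8 rows; each row shifts and turns the pose as measured when the row begins, along the tool's axes as they then stand; what a row does not reach is not made up. A row lasts 1/12 s, in which the tool goes at most 41.7 mm and 7.16 degrees, less where a joint would pass 70% of its speed; a pose out of reach is approached as far as the arm can. A call is refused whole if a number of a shift passes 1 or a number of a turn 1, either way. A call with a gripper value outside its range is refused whole. The fingers move at their own pace and stop on an object; "newtons" is the grip in N (left out, the last holds). Time passes only in rows, so rows that do not move let the fingers close. It gives the time, the measured TCP pose, the force and the opening at its end, in the units of the state.
- get_state(): the state, without advancing time (a new reading comes with each control period).
- grab_frame(name): name is "scene" or "top" or "wrist"; returns a dict with "color" (400x640x3 uint8, red, green, blue), "intrinsics" (3x3 intrinsics, pixels), "dist" ([k1, k2, p1, p2, k3] as OpenCV has them; the pictures are not rectified), "R" (3x3) and "t" (3): a world point X has camera coordinates R X + t; the wrist camera has in their place "mount" (4x4, takes a point from camera to tool coordinates, whose origin is the TCP and whose axes are the flange's). Camera axes: x right, y down, z forward; pixel columns grow to the right and rows downward; lengths in m; the calibration is good to about 2 mm. A picture is of the moment at which its call begins: read the wrist's pose just before it. There is no depth.
- close_job(): hands the job in, once; it reports no verdict.
The state is a dict: "time": time; "joint_positions": joint angles; "qd": joint speeds; "tau": joint torques, N m; "tcp_pos": TCP position; "ee_rot": TCP orientation; "wrist_force": force on the tool from outside, world axes, zero at the start; "ft_torque": the same for the moment, N m; "grip_width": opening from 0.0 (shut) to 1.0 (fully open).
Only numpy, scipy, OpenCV 4.12 (cv2) and the standard library are available. Lean on these libraries where they do the work, as an engineer would, in place of code of your own. Each camera call takes 0.05 s, during which the arm holds its last target. There are 200 camera calls.

TASK

The left chute of the bottle feeder has run empty. Gently push the white catch tray along its rails, all the way across until it stops in front of the right chute; then gently press down the raised left end of the seesaw gate with a fingertip until it rocks over its pivot and the bottles waiting in the right chute roll down into the tray by themselves. Push and press only, grip nothing; do not touch the bottles, leave everything else on the bench where it is, and finish with the hand clear.

Things in the scene. Friction and masses are not known exactly. Their poses are not given: they have to be found in the camera images.
- feeder: plywood bottle feeder fixed to the bench: two chutes side by side slope down at 10 deg towards the robot, over a seesaw gate, and end open above a sliding catch tray. Base 180 wide (y), 300 deep (x), 6 thick. Origin on the bench, midway across; base spans x -215 to +85. x points up the chutes (away from the robot), y left, z up. Chute centres at y +41 and -41, lower ends at x -110, 38 high
- tray (a joint): travel of the catch tray along its rails to the right (towards -y of the feeder): 0 in front of the left chute, 0.082 m at its end stop, in front of the right chute. It stays where it is left; about 1.5 N moves it
- tray_floor (a point): centre of the catch tray's floor, 18 above the bench. White plastic tray, open at the back towards the chutes: outside 90 wide (y), 87 deep (x), walls 3 thick whose top is 47 and lower edge 11 above the bench. The base board, rails and end stops under it are 14 high at most and reach 5 beyond the tray at the ends of its travel; the bench beside it is free
- gate (a joint): tilt of the seesaw gate, an aluminium beam 150 long across both chutes on an axle over the divider. 0 is level, +0.40 left end fully up (where it starts), -0.40 right end fully up; stops at both. Below each end hangs a tongue: the end that is down bars its chute, the end that is up leaves it open. Pressing the raised pad takes under 1 N until past level, then the gate falls over to the other stop by itself
- gate_pivot (a point): the gate's axle, midway between the pads, 101 above the bench. A round steel weight (26 diameter, 34 long, centre 33 above the axle, leaning with the gate) stands over it and makes the gate unstable at level
- pad_left (a point): centre of the top of the grey finger pad at the left (+y) end of the gate, 61 from the axle; pad 30 (x) by 28 (y), tilting with the gate; about 131 above the bench when up, 83 when down; open above
- pad_right (a point): the same at the right (-y) end of the gate
- bottle1_mid (a point): centre of dropper bottle 1 (1 is lowest), held behind the gate in the right chute, lying across it; 25 diameter, 72 long, about 30 g; rolls freely once the gate lets it go
- bottle2_mid (a point): centre of dropper bottle 2 (1 is lowest), held behind the gate in the right chute, lying across it; 25 diameter, 72 long, about 30 g; rolls freely once the gate lets it go
- bottle3_mid (a point): centre of dropper bottle 3 (1 is lowest), held behind the gate in the right chute, lying across it; 25 diameter, 72 long, about 30 g; rolls freely once the gate lets it go
- upright_dropper: a dropper paint bottle standing upright on the bench left of the feeder, diameter 25, 72 tall, origin under its foot; bystander
- tape_roll: roll of masking tape lying flat on the bench right of the feeder, outer diameter 68, 18 high, origin under its centre; bystander
- tweezers: steel tweezers lying on the bench in front of the feeder, about 125 long and 10 high, origin under the middle; bystander
- thinner: white thinner bottle standing well to the left, diameter 54, 135 tall, origin under its foot; bystander
- paint_jar: small glass jar with a white lid standing well to the right, diameter 46, 52 tall, origin under its foot; bystander
- hobby_knife: hobby knife with a round handle lying on the bench well to the right, about 135 long and 12 high, origin under its middle; bystander
- model_jet: half-built grey model jet on its wheels, well to the left, 145 long, 100 span, 55 high, origin under its middle; bystander
Mind the look-alikes: they are no part of the job. Leave any turquoise look-alike of the part that bears bottle2_mid alone.

How it is judged:
By the outcome, as a careful person would: the job done as asked, in the order asked, and still so for the second after the job is handed in, with the robot touching nothing.
It also fails if it takes over 40 s, if anything falls off the work surface, if the arm or the gripper's body presses on something with over 40 N, if the wrist force passes 120 N, or if a joint passes its speed limit or range.

## Working session

There is one attempt and no reset: what is moved stays moved. The work goes in short steps, Python scripts to look and compute and a tool call to move; the robot and the scene stay as the last step left them, time stands still between calls to the robot, and variables do not carry over. Pictures are saved under pics/ and viewed, about 8 in all and at most 12, crops included, and the job is handed in when it is done.

Besides the shell and the picture viewer there is one more tool, called after "Request:" in YAML: its name, and indented under it one key for each argument. drive_tool: Moves the arm, as the interface text tells. Its arguments: {"type":"object","properties":{"motion":{"type":"array","items":{"type":"array","items":{"type":"number"}}},"newtons":{"type":"number"}},"required":["motion"]}

```bash
mkdir -p pics; python3 - <<'E'
from cell import *
import cv2
s=get_state();print(s['time'],s['tcp_pos'],s['ee_rot'],s['grip_width'],hold_point_z() if callable(hold_point_z) else hold_point_z)
for n in("scene","top"):
    f=grab_frame(n);cv2.imwrite(f'pics/{n}0.png',f['color'][:,:,::-1]);print(n,f['intrinsics'],f['dist'],-f['R'].T@f['t'])
E
```

```text
0.0 [ 0.23311398 -0.5250122   0.20462161] [ 9.78262017e-01  2.07370763e-01 -8.91309743e-05 -8.86365929e-04] 0.9968321709663995 -0.0188
scene [[411.05972821   0.         313.64997771]
 [  0.         411.05972821 210.93645939]
 [  0.           0.           1.        ]] [-0.01792871  0.          0.          0.          0.        ] [1.33497247 0.17173766 0.81211393]
top [[498.28842643   0.         319.63691484]
 [  0.         498.28842643 195.69465191]
 [  0.           0.           1.        ]] [-0.0179177  0.         0.         0.         0.       ] [ 0.28977576 -0.01761153  1.47769934]
```

View pics/top0.png

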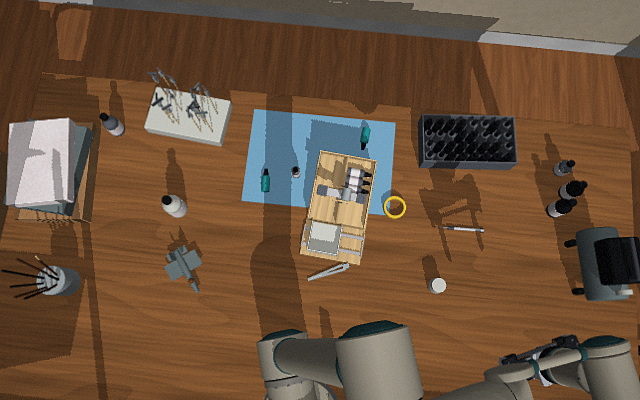

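View pics/scene0.png

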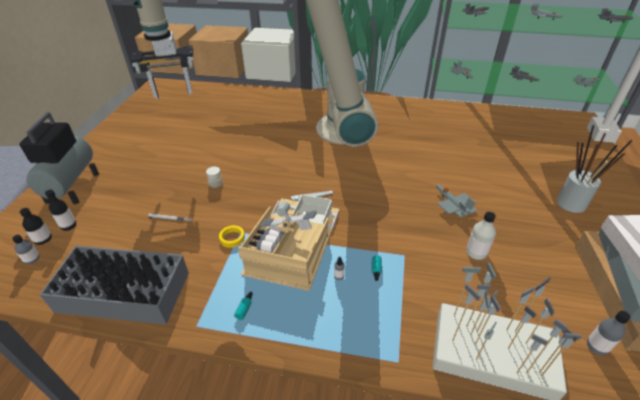

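Top view: the feeder is around (338,205), with the white tray at about (323,237). The gate is near (340,193), the tape at (395,207) and the tweezers at (328,271). I'll enlarge that area.

```bash
python3 - <<'E'
import cv2
i=cv2.imread('pics/top0.png')[140:285,285:415]
cv2.imwrite('pics/c1.png',cv2.resize(i,None,fx=4,fy=4,interpolation=cv2.INTER_CUBIC))
E
```

```text
(no output)
```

View pics/c1.png

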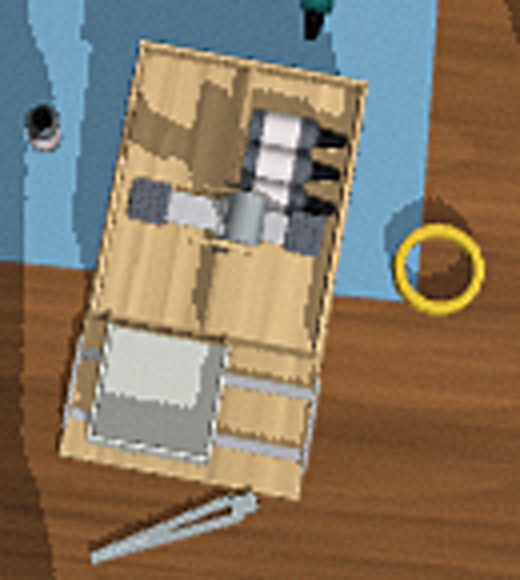

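The crop shows, at 4x: base front corners (60,455) and (299,498); tray rim corners (90,438), (208,462), (105,322), (228,345); left pad (149,200) and right pad (304,235). I'll fit the feeder pose to these.

```bash
cat > h.py <<'E'
import numpy as np, cv2
from cell import *
def proj(f,P):
    return cv2.projectPoints(np.array(P,float),cv2.Rodrigues(f['R'])[0],f['t'],f['intrinsics'],f['dist'])[0][:,0]
def ray(f,uv,z):
    n=cv2.undistortPoints(np.array([[uv]],float),f['intrinsics'],f['dist'])[0,0]
    c=-f['R'].T@f['t'];d=f['R'].T@np.array([*n,1]);return c+d*(z-c[2])/d[2]
def F2W(p,P):
    c,s=np.cos(p[2]),np.sin(p[2]);P=np.atleast_2d(np.array(P,float))
    return np.c_[p[0]+c*P[:,0]-s*P[:,1],p[1]+s*P[:,0]+c*P[:,1],P[:,2]]
E
python3 - <<'E'
from h import *
from scipy.optimize import least_squares
f=grab_frame('top')
uv=np.array([[60,455],[299,498],[90,438],[208,462],[105,322],[228,345],[149,200],[304,235]])/4+[285,140]-.375
def pts(p):
    a,g=p[3:]
    return F2W(p,[[-.215,.09,.006],[-.215,-.09,.006],[a-.0435,.086,.047],[a-.0435,-.004,.047],[a+.0435,.086,.047],[a+.0435,-.004,.047],[g,.0535,.131],[g,-.0589,.083]])
r=least_squares(lambda p:(proj(f,pts(p))-uv).ravel(),[.35,-.05,-.2,-.15,0.])
p=r.x;print(p,np.degrees(p[2]));print(r.fun.reshape(-1,2).round(1))
np.save('p.npy',p)
W=lambda P:F2W(p,P).round(4)
a,g=p[3:]
print('tray c',W([a,.041,.03]),'left side',W([a,.086,.03]),'pads',W([[g,.0535,.131],[g,-.0589,.083],[g,0,.101]]))
for n,u,z in [('upright',(43,120),.072),('tape',(440,268),.018),('twz',(95,557),.005),('twz2',(250,500),.005)]:
    print(n,ray(f,np.array(u)/4+[285,140],z).round(3))
E
```

```text
[ 0.65842567 -0.06068806 -0.05091251 -0.1609927  -0.04011455] -2.917071953374852
[[ 2.7  1.2]
 [ 3.3 -0.3]
 [-3.3  0.4]
 [-1.8 -0.8]
 [-2.3 -0. ]
 [-2.5 -1.1]
 [ 2.1 -0.2]
 [ 1.8  0.8]]
tray c [[ 0.4997 -0.0115  0.03  ]] left side [[0.502  0.0334 0.03  ]] pads [[ 0.6211 -0.0052  0.131 ]
 [ 0.6154 -0.1175  0.083 ]
 [ 0.6184 -0.0586  0.101 ]]
upright [0.685 0.083 0.072]
tape [ 0.617 -0.221  0.018]
twz [0.379 0.014 0.005]
twz2 [ 0.431 -0.095  0.005]
```

The tray looks shifted along its rails (rails show on its left), so I'll free that parameter.

```bash
python3 - <<'E'
from h import *
from scipy.optimize import least_squares
f=grab_frame('top')
uv=np.array([[60,455],[299,498],[90,438],[208,462],[105,322],[228,345],[149,200],[304,235]])/4+[285,140]-.375
def pts(p):
    a,g,t=p[3:]
    return F2W(p,[[-.215,.09,.006],[-.215,-.09,.006],[a-.0435,.086-t,.047],[a-.0435,-.004-t,.047],[a+.0435,.086-t,.047],[a+.0435,-.004-t,.047],[g,.0535,.131],[g,-.0589,.083]])
r=least_squares(lambda p:(proj(f,pts(p))-uv).ravel(),[.65,-.05,-.05,-.15,0.,0])
p=r.x;print(p.round(4),np.degrees(p[2]));print(r.fun.reshape(-1,2).round(1))
np.save('p.npy',p)
W=lambda P:F2W(p,P).round(4)
a,g,t=p[3:]
print('tray c',W([a,.041-t,.03]),'left side',W([a,.086-t,.03]),'end left side',W([a,.004,.03]),'pads',W([[g,.0535,.131],[g,-.0589,.083],[g,0,.101]]))
print('base rear',W([[.085,.09,.0],[.085,-.09,0]]))
E
```

```text
[ 0.6586 -0.0555 -0.0673 -0.1614 -0.04    0.0151] -3.855373752390873
[[-0.2  0.2]
 [ 0.3 -0.2]
 [-1.   0.5]
 [ 0.4 -0.2]
 [ 0.4  0.1]
 [ 0.2 -0.5]
 [ 0.1 -0.8]
 [-0.2  0.8]]
tray c [[ 0.4994 -0.0188  0.03  ]] left side [[0.5024 0.0261 0.03  ]] end left side [[ 0.4979 -0.0407  0.03  ]] pads [[ 6.223e-01  6.000e-04  1.310e-01]
 [ 6.147e-01 -1.116e-01  8.300e-02]
 [ 6.187e-01 -5.280e-02  1.010e-01]]
base rear [[ 0.7495  0.0286  0.    ]
 [ 0.7374 -0.151   0.    ]]
```

Request:
drive_tool:
  motion:
    - [-1, 0, 0, 0, 0.93]
    - [-1, 0, 0, 0, 0.93]
    - [-1, 0, 0, 0, 0.93]
    - [-1, 0, 0, 0, 0.93]
    - [-1, 0, 0, 0, 0.93]
    - [-1, 0, 0, 0, 0.93]

```text
time: 0.7
tcp_pos: [0.2329, -0.5241, 0.2032]
ee_rot: [0.999, -0.046, -0.001, -0.002]
wrist_force: [0.5, 0.3, 0.7]
grip_width: 0.607
```

Request:
drive_tool:
  motion:
    - [-1, 0.36, -0.94, 0, 0]
    - [-1, 0.36, -0.94, 0, 0]
    - [-1, 0.36, -0.94, 0, 0]
    - [-1, 0.36, -0.94, 0, 0]
    - [-1, 0.36, -0.94, 0, 0]
    - [-1, 0.36, -0.94, 0, 0]
    - [-1, 0.36, -0.94, 0, 0]
    - [-1, 0.36, -0.94, 0, 0]

```text
time: 1.37
tcp_pos: [0.3774, -0.2339, 0.2004]
ee_rot: [0.998, -0.055, -0.002, -0.001]
wrist_force: [0.2, -0.3, 0.4]
grip_width: 0.044
```

Request:
drive_tool:
  motion:
    - [-1, 0.36, -0.94, 0, 0]
    - [-1, 0.36, -0.94, 0, 0]
    - [-1, 0.36, -0.94, 0, 0]
    - [-1, 0.36, -0.94, 0, 0]
    - [-1, 0.36, -0.94, 0, 0]
    - [-1, 0.36, -0.94, 0, 0]
    - [-1, 0.36, -0.94, 0, 0]
    - [-1, 0, 0, 0, 0]

```text
time: 2.03
tcp_pos: [0.5102, 0.0336, 0.2011]
ee_rot: [0.999, -0.052, 0.001, -0.002]
wrist_force: [0.4, -0.2, 0.2]
grip_width: 0.007
```

```bash
cat >> h.py <<'E'
def rep():
    s=get_state();p=np.load('p.npy');c,n=np.cos(p[2]),np.sin(p[2]);d=s['tcp_pos'][:2]-p[:2]
    from scipy.spatial.transform import Rotation as R
    x=R.from_quat(s['ee_rot']).as_matrix()[:,0]
    print('t',round(s['time'],2),'feeder xyz mm',(1e3*np.array([c*d[0]+n*d[1],-n*d[0]+c*d[1],s['tcp_pos'][2]])).round(1),'toolx deg rel',np.degrees(np.arctan2(x[1],x[0])-p[2]).round(2),'F',np.round(s['wrist_force'],2),s['grip_width'])
E
python3 -c "
from h import *
rep()"
```

```text
t 2.03 feeder xyz mm [-154.1   78.9  201.1] toolx deg rel -2.13 F [ 0.37 -0.23  0.19] 0.007264287113459624
```

Request:
drive_tool:
  motion:
    - [-1, -0.15, -0.95, 0, -0.43]
    - [-1, 0, 0, 0.9, 0]
    - [-1, 0, 0, 0.9, 0]
    - [-1, 0, 0, 0.9, 0]
    - [-1, 0, 0, 0.9, 0]
    - [-1, 0, 0, 0.5, 0]
    - [-1, 0, 0, 0, 0]

```text
time: 2.62
tcp_pos: [0.5126, 0.0732, 0.0341]
ee_rot: [1.0, -0.028, 0.006, -0.002]
wrist_force: [-0.2, -1.1, 1.2]
grip_width: 0.008
```

```bash
python3 -c "
from h import *
rep()
f=grab_frame('top');cv2.imwrite('pics/c2.png',cv2.resize(f['color'][140:290,265:415,::-1],None,fx=4,fy=4,interpolation=cv2.INTER_CUBIC))"
```

```text
t 2.62 feeder xyz mm [-154.3  118.6   34.1] toolx deg rel 0.68 F [-0.24 -1.1   1.25] 0.007896628972267896
```

View pics/c2.png

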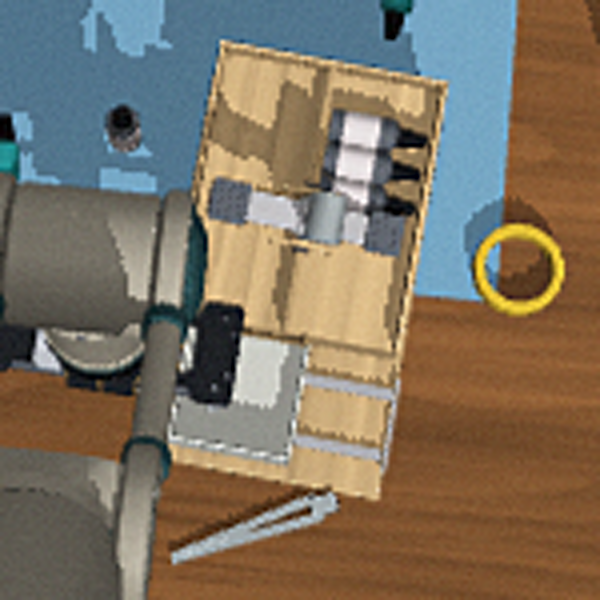

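The hand stands left of the tray, and nothing has moved. Now I'll push gently towards tool +y.

Request:
drive_tool:
  motion:
    - [-1, -0.1, 0.2, 0.08, -0.1]
    - [-1, -0.05, 0.2, 0, 0]
    - [-1, 0, 0.2, 0, 0]
    - [-1, 0, 0.15, 0, 0]
    - [-1, 0, 0.15, 0, 0]
    - [-1, 0, 0.15, 0, 0]
    - [-1, 0, 0.15, 0, 0]
    - [-1, 0, 0.15, 0, 0]

```text
time: 3.33
tcp_pos: [0.5091, 0.0133, 0.0398]
ee_rot: [1.0, -0.024, 0.013, -0.002]
wrist_force: [0.4, 1.7, 0.3]
grip_width: 0.003
```

```bash
python3 -c "
from h import *
rep()"
```

```text
t 3.33 feeder xyz mm [-153.8   58.6   39.8] toolx deg rel 1.11 F [0.38 1.66 0.26] 0.0026995835701462767
```

Request:
drive_tool:
  motion:
    - [-1, -0.03, 0.12, 0.08, 0]
    - [-1, -0.03, 0.12, 0.08, 0]
    - [-1, 0, 0.12, 0.04, 0]
    - [-1, 0, 0.12, 0.02, 0]
    - [-1, 0, 0.1, 0.02, 0]
    - [-1, 0, 0.08, 0.02, 0]

```text
time: 3.83
tcp_pos: [0.5075, -0.0165, 0.0298]
ee_rot: [1.0, -0.024, 0.016, -0.002]
wrist_force: [0.1, 1.1, 0.7]
grip_width: 0.005
```

```bash
python3 -c "
from h import *
rep()"
```

```text
t 3.83 feeder xyz mm [-153.4   28.8   29.8] toolx deg rel 1.05 F [0.09 1.13 0.71] 0.004934223265946519
```

Request:
drive_tool:
  motion:
    - [-1, 0, 0.08, 0.0, 0]
    - [-1, 0, 0.08, 0, 0]
    - [-1, 0, 0.08, 0, 0]
    - [-1, 0, 0.07, 0, 0]

```text
time: 4.17
tcp_pos: [0.5066, -0.0276, 0.0293]
ee_rot: [1.0, -0.026, 0.015, -0.005]
wrist_force: [2.5, 15.9, 4.0]
grip_width: 0.005
```

```bash
python3 -c "
from h import *
rep()"
```

```text
t 4.17 feeder xyz mm [-153.5   17.6   29.3] toolx deg rel 0.87 F [ 2.5  15.94  3.98] 0.004651206858100963
```

At the end stop: 16 N, and the y position matches what I expected. Backing off and rising.

Request:
drive_tool:
  motion:
    - [-1, 0, -0.15, 0, 0]
    - [-1, 0, -0.5, 0, 0]
    - [-1, 0, -0.5, 0, 0]
    - [-1, 0, 0, -0.9, 0]
    - [-1, 0, 0, -0.9, 0]
    - [-1, 0, 0, -0.9, 0]
    - [-1, 0, 0, -0.9, 0]
    - [-1, 0, 0, 0, -0.1]

```text
time: 4.83
tcp_pos: [0.5025, 0.0173, 0.1762]
ee_rot: [1.0, -0.02, 0.01, -0.002]
wrist_force: [0.7, -0.2, 0.4]
grip_width: 0.011
```

```bash
python3 -c "
from h import *
rep()
f=grab_frame('top');cv2.imwrite('pics/c3.png',cv2.resize(f['color'][140:290,265:415,::-1],None,fx=4,fy=4,interpolation=cv2.INTER_CUBIC))"
```

```text
t 4.83 feeder xyz mm [-160.6   62.1  176.2] toolx deg rel 1.53 F [ 0.65 -0.17  0.39] 0.011005354182896433
```

View pics/c3.png

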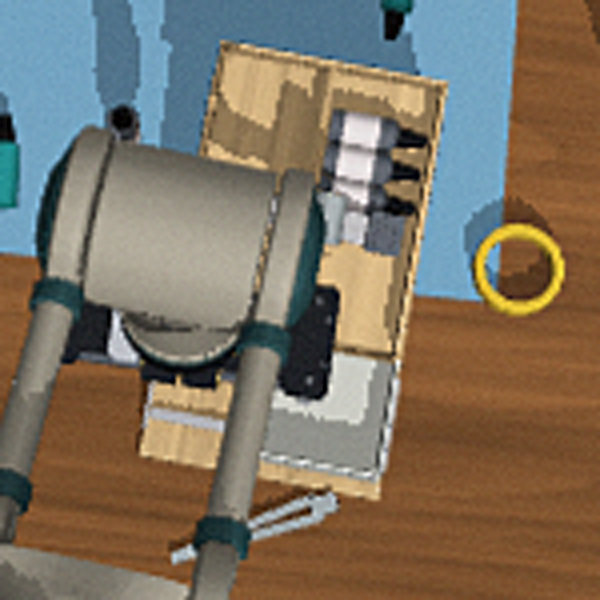

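The tray sits at the right end stop with everything else in place. Now over the left pad.

Request:
drive_tool:
  motion:
    - [-1, 0.8, 0.05, 0, -0.2]
    - [-1, 0.8, 0.05, 0, -0.1]
    - [-1, 0.8, 0, 0, 0]
    - [-1, 0.5, 0, 0, 0]
    - [-1, 0, 0, 0, 0]

```text
time: 5.3
tcp_pos: [0.6146, 0.0096, 0.1696]
ee_rot: [1.0, -0.006, 0.004, -0.0]
wrist_force: [0.3, -0.4, 0.6]
grip_width: 0.004
```

```bash
python3 -c "
from h import *
rep()
f=grab_frame('wrist');cv2.imwrite('pics/w1.png',f['color'][:,:,::-1])"
```

```text
t 5.3 feeder xyz mm [-48.3  62.  169.6] toolx deg rel 3.19 F [ 0.3  -0.37  0.58] 0.004126795148510313
```

View pics/w1.png

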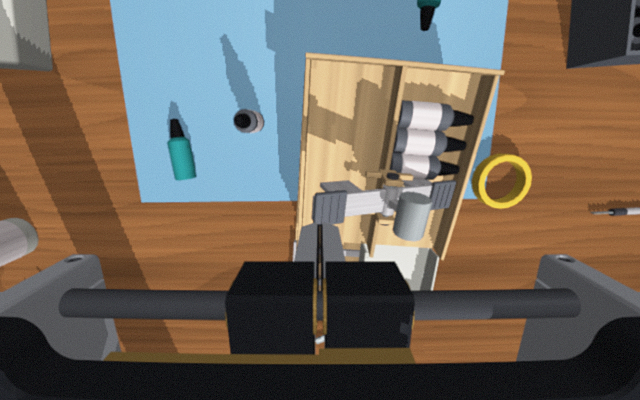

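The fingertips at (320,225) are just short of the left pad at (330,205), which agrees with the fit: about 8 mm further on and 4 mm to the right. Descending onto it.

Request:
drive_tool:
  motion:
    - [-1, 0.22, 0.1, 0.1, 0.6]
    - [-1, 0, 0, 0.25, 0]
    - [-1, 0, 0, 0.25, 0]
    - [-1, 0, 0, 0, 0]

```text
time: 5.68
tcp_pos: [0.6139, 0.0059, 0.1391]
ee_rot: [0.999, -0.032, -0.004, -0.0]
wrist_force: [-0.5, -0.1, -0.2]
grip_width: 0.003
```

```bash
python3 -c "
from h import *
rep()
f=grab_frame('wrist');cv2.imwrite('pics/w2.png',cv2.resize(f['color'][100:300,220:480,::-1],None,fx=3,fy=3))"
```

```text
t 5.68 feeder xyz mm [-48.8  58.3 139.1] toolx deg rel 0.23 F [-0.5  -0.11 -0.18] 0.002887891230716336
```

View pics/w2.png

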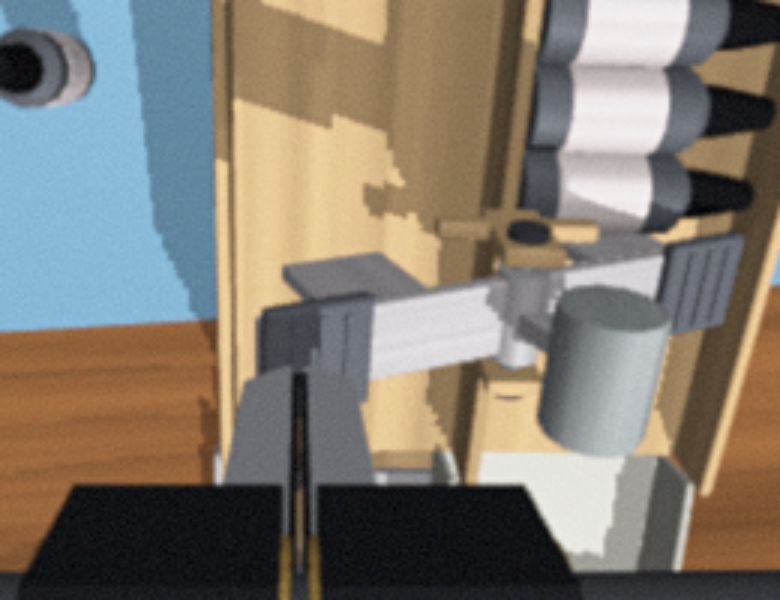

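The fingertip at (300,372) covers only the front edge of the pad, which spans (262–370, 300–395). I'll go 9 mm forward and a touch right, then press slowly.

Request:
drive_tool:
  motion:
    - [-1, 0.15, 0.06, -0.08, 0]
    - [-1, 0.15, 0, 0, 0]
    - [-1, 0, 0, 0, 0]

```text
time: 5.98
tcp_pos: [0.6246, 0.003, 0.1436]
ee_rot: [1.0, -0.031, -0.004, -0.0]
wrist_force: [0.4, 0.4, 1.1]
grip_width: 0.007
```

```bash
python3 -c "
from h import *
rep()"
```

```text
t 5.98 feeder xyz mm [-37.9  56.1 143.6] toolx deg rel 0.32 F [0.37 0.45 1.07] 0.007045397651101554
```

Request:
drive_tool:
  motion:
    - [-1, 0.02, 0, 0.12, 0]
    - [-1, 0.02, 0, 0.12, 0]
    - [-1, 0.02, 0, 0.1, 0]
    - [-1, 0.02, 0, 0.1, 0]
    - [-1, 0.02, 0, 0.1, 0]
    - [-1, 0.02, 0, 0.1, 0]

```text
time: 6.48
tcp_pos: [0.6313, 0.0028, 0.1181]
ee_rot: [1.0, -0.031, -0.002, -0.0]
wrist_force: [0.5, -0.5, 1.0]
grip_width: 0.005
```

```bash
python3 -c "
from h import *
rep()"
```

```text
t 6.48 feeder xyz mm [-31.1  56.3 118.1] toolx deg rel 0.35 F [ 0.47 -0.45  0.97] 0.0050425037151000515
```

Request:
drive_tool:
  motion:
    - [-1, -0.04, 0, 0.1, 0]
    - [-1, -0.04, 0, 0.1, 0]
    - [-1, -0.03, 0, 0.1, 0]
    - [-1, -0.02, 0, 0.1, 0]
    - [-1, -0.02, 0, 0.06, 0]

```text
time: 6.9
tcp_pos: [0.624, 0.0032, 0.0964]
ee_rot: [1.0, -0.03, -0.003, -0.0]
wrist_force: [-0.7, 0.1, 0.7]
grip_width: 0.004
```

```bash
python3 -c "
from h import *
rep()
f=grab_frame('wrist');cv2.imwrite('pics/w3.png',cv2.resize(f['color'][100:300,220:480,::-1],None,fx=3,fy=3))"
```

```text
t 6.9 feeder xyz mm [-38.5  56.2  96.4] toolx deg rel 0.36 F [-0.67  0.12  0.71] 0.00410804479999972
```

View pics/w3.png

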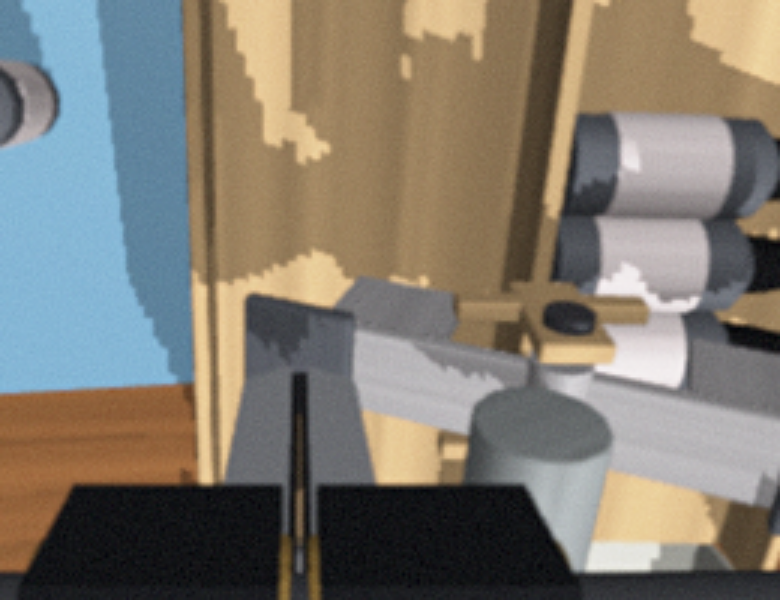

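The gate has passed level: the left end is down, the weight leans left and the bottles are starting to move. I'll lift straight up and wait.

Request:
drive_tool:
  motion:
    - [-1, 0, 0, -0.4, 0]
    - [-1, 0, 0, -0.8, 0]
    - [-1, 0, 0, -0.9, 0]
    - [-1, 0, 0, -0.9, 0]
    - [-1, 0, -0.5, -0.9, 0]
    - [-1, 0, -0.9, 0, 0]
    - [-1, 0, -0.9, 0, 0]
    - [-1, 0, -0.9, 0, 0]

```text
time: 7.62
tcp_pos: [0.6326, 0.1267, 0.2587]
ee_rot: [0.999, -0.037, -0.004, 0.001]
wrist_force: [0.9, 0.1, 0.1]
grip_width: 0.006
```

Request:
drive_tool:
  motion:
    - [-1, -0.3, -0.9, 0, 0]
    - [-1, -0.3, -0.9, 0, 0]
    - [-1, 0, 0, 0, 0]
    - [-1, 0, 0, 0, 0]
    - [-1, 0, 0, 0, 0]
    - [-1, 0, 0, 0, 0]
    - [-1, 0, 0, 0, 0]
    - [-1, 0, 0, 0, 0]

```text
time: 8.28
tcp_pos: [0.6141, 0.2088, 0.2601]
ee_rot: [0.999, -0.034, -0.002, -0.001]
wrist_force: [-0.3, 0.5, -0.1]
grip_width: 0.004
```

Request:
drive_tool:
  motion:
    - [-1, 0, 0, 0, 0]
    - [-1, 0, 0, 0, 0]
    - [-1, 0, 0, 0, 0]
    - [-1, 0, 0, 0, 0]
    - [-1, 0, 0, 0, 0]
    - [-1, 0, 0, 0, 0]
    - [-1, 0, 0, 0, 0]
    - [-1, 0, 0, 0, 0]

```text
time: 8.95
tcp_pos: [0.6153, 0.2047, 0.2598]
ee_rot: [0.999, -0.037, -0.002, -0.001]
wrist_force: [-0.2, 0.6, 0.5]
grip_width: -0.001
```

```bash
python3 -c "
from h import *
rep()
f=grab_frame('top');cv2.imwrite('pics/c4.png',cv2.resize(f['color'][140:290,265:415,::-1],None,fx=4,fy=4,interpolation=cv2.INTER_CUBIC))"
```

```text
t 8.95 feeder xyz mm [-60.7 256.7 259.8] toolx deg rel -0.39 F [-0.2   0.63  0.48] -0.0005502003119466768
```

View pics/c4.png

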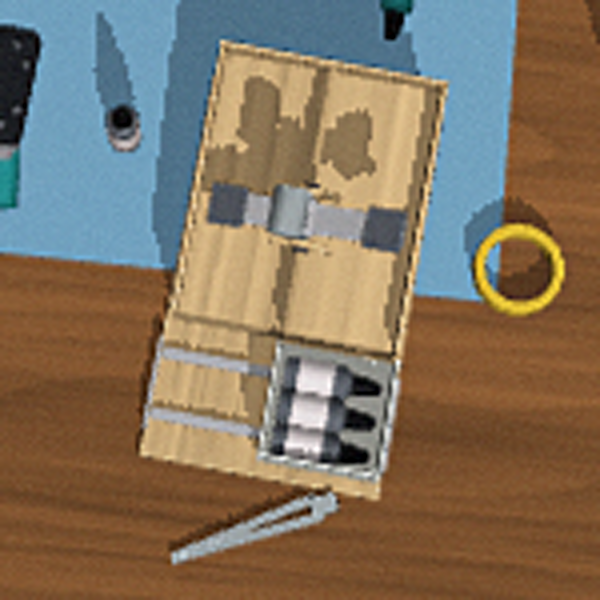

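All three bottles lie in the tray at about (325,410). The tray is at its right stop, the gate is tilted left-down, the bystanders in view haven't moved, and the hand is clear.

```bash
python3 -c "
from cell import *
print(close_job())"
```

```text
the job is handed in; nothing more can be done
None
```

The job is done and handed in. All three bottles rolled into the catch tray by themselves and lie in it, in front of the right chute.

- **Tray:** I pushed it with the shut fingertips until it met its end stop. The wrist force rose from about 1–2 N to about 16 N there, and the position matched what I expected to about 1 mm.
- **Gate:** I pressed the raised left pad down slowly, with wrist force readings of about 1 N, until the gate rocked over. Then I lifted the hand off and moved it to the left, clear of everything.
- **Final check:** The last picture from above, at 8.95 s, shows the tray at its right stop and the gate with its left end down. The upright dropper, tape roll and tweezers are where they were. I did not look again at the thinner, paint jar, knife and jet, because the hand never went near them at low height.
- **Disagreements:** My first fit of the feeder's position was off by about 3 pixels because I assumed the tray started at 0. It actually started about 15 mm along its rails, and allowing for that brought the fit to within 1 pixel. The fingertip also first came down about 9 mm short of the pad centre, and I corrected that before pressing.

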